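Open the pastry kitchen's combination lock box

TASK

Unlock the white stock box: turn the left dial to 7 and the right dial to 2, each number to the yellow mark above its dial. The right dial is worn and frees anywhere up to half a number either side of its 2, so with the left one set ease the right one to and fro until the brass catch between the dials snaps down. Then lift the lid by its bar, leave it standing open, and do not knock over or push away the things around the box.

Things in the scene. Friction and masses are not known exactly. Their poses are not given: they have to be found in the camera images.
- lockbox: White steel box fixed on the table, 224 deep (x), 340 wide (y), 134 mm high. Origin: centre of its underside; x from front to back, z up, its left is +y. Front wall 80 mm high (x = -112); from there a dark panel slopes up at 25 degrees to x = -8, z = 128.5; the aluminium lid covers x = -8 to 112. Dial axes are square to the panel and meet it at x = -71, z = 99 mm, y = +95 (left) and -95 (right)
- dial_left_grip (a point): On the left dial's axis, 28 mm out from the panel. z: the axis, out of the panel; x: along the grip bar to its red end. White disc 68 mm across, top 8.5 mm out, numbers 0 to 9 clockwise, 0 at the red end. Black grip bar 40 long, 12 wide, top 35 mm out. Yellow index mark uphill of the dial, towards the lid. Within 45 mm of the axis nothing else stands up from the panel
- dial_right_grip (a point): The same point, axes and sizes for the right dial
- dial_left (a joint): Angle of the left dial, rad: 0 with the red end at the index, growing anticlockwise as one looks at the panel. Number at the index = angle / 0.6283, modulo 10: number 7 is 4.398 (or -1.885). Turns endlessly both ways, stays where left (friction 0.06 N m). Lets the catch go within about 0.17 rad of its number
- dial_right (a joint): Angle of the right dial, counted in the same way: number 2 is 1.257 (or 7.540). Worn: the middle of its true opening place is unknown, within 0.30 rad of that, and the place is about 0.17 rad wide. Once the catch has dropped it holds both dials fast: stop turning then
- catch (a joint): Travel of the spring catch, m: below 0.003 locked (brass tab uphill, red flag seen below it), about 0.0095 free (tab has snapped downhill, green flag seen above it). Its 4 N spring drops it at once when both dials are in place; it then stays free by itself
- catch_tab (a point): Top of the brass tab (20 wide, 12 long, 15 mm out from the panel), midway between the dials, 16 mm uphill of the line of the dial axes when locked; moves 9.5 mm downhill when free
- lid_bar (a point): Middle of the lid's grab bar: round steel, 10 mm thick, 76 mm long along the box's y, 40 mm before the lid's front edge, at x = -48, z = 141.5 mm in the box's frame when shut; 33 mm of free space between the bar and the lid's edge, about 27 mm below it to the panel. It turns with the lid: let it roll in a light grip
- lid_hinge (a point): Middle of the lid's hinge axis (along the box's y), on the box's back edge, at x = 112, z = 128.5 mm in the box's frame; when shut the bar is 160 mm before it and 13 mm above it
- lid (a joint): Angle of the lid, rad: 0 shut, 1.35 at its stop (front edge up, lid nearly upright). The stiff hinge keeps the lid where it is left; lifting it takes about 4 to 5 N at the bar. The catch holds it shut until it is free
- jar: Bystander: amber glass jar with a steel cap, 72 mm across, 110 mm tall. Origin: centre of its underside
- canister: Bystander: round steel utensil canister, 96 mm across, 120 mm tall, with a spatula and a spoon standing in it up to 250 mm high. Origin: centre of its underside
- squeeze: Bystander: yellow squeeze bottle with a red cap, 54 mm across, 150 mm tall. Origin: centre of its underside
- cutter: Bystander: open steel ring cutter, 60 mm across, 42 mm tall. Origin: centre of its underside
- bowl: Bystander: white ceramic bowl, 100 mm across, 50 mm tall. Origin: centre of its underside

How it is judged:
By the outcome, as a careful person would: the job done as asked, in the order asked, and still so for the second after the job is handed in, with the robot touching nothing.
It also fails if it takes over 67 s, if anything falls off the work surface, if the arm or the gripper's body presses on something with over 40 N, if the wrist force passes 120 N, or if a joint passes its speed limit or range.

ROBOT

A 7-joint arm with a two-finger parallel gripper is mounted at the origin on the work surface. World frame = base frame: x ahead of the robot, y to its left, z up, the work surface at z = 0. Lengths are in m, angles in rad, forces in N, time in s.
With the tool pointing down it reaches from about 0.425 to 0.8 m from the base axis. Payload 8.3 kg.
Tool frame: the origin (TCP) lies at the very end of the fingers, on their centre line; the grasp point (between the pads) lies grip_depth behind it (grip_depth is the distance from the TCP to the grasp point, in m); z points along the fingers, y is the line along which they close (so a half turn about z gives the same grasp; the last joint's range is limited). The gripper opens to 85 mm and grips with 20 to 120 N. Pads are 22 mm wide; open, the fingers measure 114 mm over their backs; the gripper's body (76 mm by 85 mm) begins 54 mm behind the grasp point. The pads swing forward as they close: fully open they stand 13 mm farther back than shut.
Start: joints at [1.107, 0.383, 0.016, 1.37, -0.006, 1.388, -0.046], TCP at [0.244, -0.575, 0.231] pointing down, gripper open.
Joint ranges: [-2.95, 2.95], [-0.25, 2.06], [-1.52, 1.56], [0.18, 2.33], [-1.44, 4.58], [0.02, 2.06], [-3.01, 3.01]. Speed limits (rad/s): [2.39, 2.39, 3.01, 3.01, 3.14, 3.14, 3.14].

INTERFACE

Orientations are given as a unit quaternion [x, y, z, w].
In Python, from workcell import state, grab_frame, camera_model, sign_off, grip_depth gives the robot as it stands.
- The arm moves only by the tool apply_moves, never from a script. Its argument "targets" is one flat list of numbers, 7 for each row, row after row: the turn, a rotation vector about the tool's x, y, z as a fraction of full scale, then the shift along the tool's x, y, z as a fraction of full scale, then the closure, from -1 (fully open) to 1 (shut), so that 0 is half open. In form: [rx, ry, rz, tx, ty, tz, claw, rx, ry, rz, tx, ty, tz, claw, ...]. A call has 1 to 12 rows; each row is the pose to reach, as a shift and turn from the pose commanded when the call began, along the tool's axes at that moment; what a row does not reach only later rows make up. Full scale, the value 1, is 0.2 m for a shift and 30 degrees for a turn. A row lasts 1/10 s, in which the tool goes at most 50 mm and 8.59 degrees, less where a joint would pass 70% of its speed; a pose out of reach is approached as far as the arm can. A call with a number of a shift or a turn outside -1 to 1 is refused whole. A call with a gripper value outside its range is refused whole. The fingers move at their own pace and stop on an object; "grip_force" is the grip in N (left out, the last holds). Time passes only in rows, so rows that repeat a pose let the fingers close. It gives the time, the measured TCP pose, the force, the opening and the grip force at its end, in the units of the state.
- state(): the state, without advancing time (a new reading comes with each control period).
- grab_frame(name): name is "scene" or "top" or "wrist"; returns (picture, depth): 400x640x3 uint8, red, green, blue; 400x640 float32, m along the optical axis (not along the pixel's ray), 0 where there is no reading.
- camera_model(name): a dict with "camera_matrix" (3x3 intrinsics, pixels), "R" (3x3) and "t" (3): a world point X has camera coordinates R X + t; the wrist camera has in their place "tool_from_camera" (4x4, takes a point from camera to tool coordinates, whose origin is the TCP and whose axes are the flange's). Camera axes: x right, y down, z forward; pixel columns grow to the right and rows downward; lengths in m; the calibration is good to about 2 mm. A picture is of the moment at which its call begins: read the wrist's pose just before it. camera_model takes no time and is no camera call.
- sign_off(): hands the job in; it is judged then, once.
The state is a dict: "t": time; "q": joint angles; "qvel": joint speeds; "tau": joint torques, N m; "eef_pos": TCP position; "ee_rot": TCP orientation; "ft_force": force on the tool from outside, world axes, zero at the start; "wrist_torque": the same for the moment, N m; "gripper_width": finger opening in m; "grip_force": force on a finger pad.
Only numpy, scipy, OpenCV 4.12 (cv2) and the standard library are available. Lean on these libraries where they do the work, as an engineer would, in place of code of your own. Each camera call takes 0.05 s, during which the arm holds its last target. There are 200 camera calls.

## Working session

There is one attempt and no reset: what is moved stays moved. The work goes in short steps, Python scripts to look and compute and a tool call to move; the robot and the scene stay as the last step left them, time stands still between calls to the robot, and variables do not carry over. Pictures are saved under pics/ and viewed, at most 10 in all, crops included, and the job is handed in when it is done.

Besides the shell and the picture viewer there is one more tool, called in YAML: its name, and indented under it one key for each argument. apply_moves: Moves the arm, as the interface text tells. Its arguments: {"type":"object","properties":{"targets":{"type":"array"},"grip_force":{"type":"number"}},"required":["targets"]}

```bash
ls; mkdir -p pics; python3 - <<'E'
from workcell import *
import cv2,numpy as np
print(state()); print(grip_depth)
for n in("scene","top"):
    p,d=grab_frame(n); np.savez(f"{n}0.npz",p=p,d=d); cv2.imwrite(f"pics/{n}0.png",p[:,:,::-1]); print(n,camera_model(n))
print(camera_model("wrist"))
E
```

```text
pics
{'t': 0.0, 'q': array([ 1.1070973 ,  0.38422709,  0.01640327,  1.37117183, -0.00629193,
        1.38817782, -0.04643875]), 'qvel': array([ 0.00064144,  0.00047389, -0.00025694, -0.00022307,  0.00183904,
       -0.00078655,  0.0005226 ]), 'tau': array([-3.94109256e-04, -6.27596569e+01,  8.43838770e-01, -3.71818006e+01,
        1.65301468e-02,  1.39715421e-02, -1.76641106e-05]), 'eef_pos': array([ 0.24366513, -0.57500048,  0.23027798]), 'ee_rot': array([ 9.79976797e-01,  1.99109372e-01, -2.18517640e-04, -9.42066616e-04]), 'ft_force': array([ 0.20159361,  0.22814918, -0.79816154]), 'wrist_torque': array([-0.02270002,  0.05833433, -0.03505681]), 'grip_force': 0.0, 'gripper_width': 0.08540902156836315}
0.0187
scene {'camera_matrix': array([[449.61226234,   0.        , 314.4991708 ],
       [  0.        , 449.61226234, 203.21412163],
       [  0.        ,   0.        ,   1.        ]]), 'R': array([[-0.63551269,  0.77201041,  0.01111523],
       [ 0.65438859,  0.54621595, -0.52289932],
       [-0.40975504, -0.32503547, -0.85232198]]), 't': array([ 0.37801893, -0.3645804 ,  1.38386278])
[... 214 characters left out ...]
63, -0.0047881 ],
       [-0.98444514,  0.0141136 , -0.17512448],
       [ 0.17517413,  0.00235235, -0.98453466]]), 't': array([0.03395822, 0.6471614 , 1.28052893])}
{'camera_matrix': array([[326.14401232,   0.        , 325.0115149 ],
       [  0.        , 326.14401232, 206.62277331],
       [  0.        ,   0.        ,   1.        ]]), 'tool_from_camera': array([[-3.20871215e-04, -9.52990371e-01, -3.03000414e-01,
         7.82029641e-02],
       [ 9.99999323e-01,  3.31292329e-05, -1.16317609e-03,
        -6.38898524e-04],
       [ 1.11853379e-03, -3.03000582e-01,  9.52989715e-01,
        -1.42375593e-01],
       [ 0.00000000e+00,  0.00000000e+00,  0.00000000e+00,
         1.00000000e+00]])}
```

View pics/top0.png

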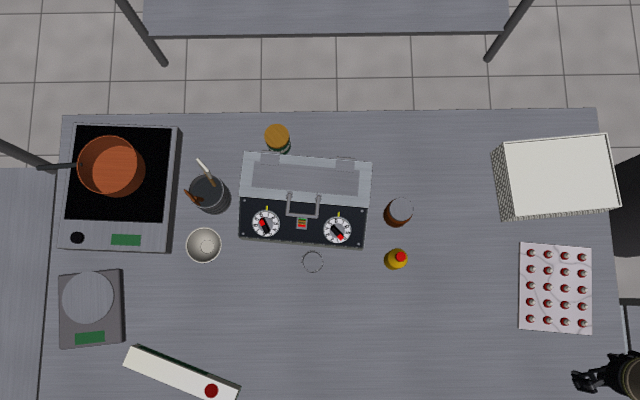

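View pics/scene0.png

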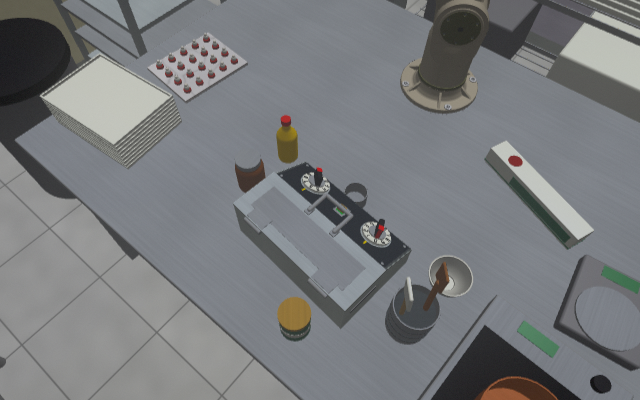

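The top view shows the box centred near (305,200), the dials at (265,224) and (338,230) with yellow marks uphill. The cutter is in front (313,262), the squeeze bottle and jar lie to its right, and the canister and bowl to its left.

```bash
cat > h.py <<'E'
import numpy as np,cv2
from scipy.spatial.transform import Rotation as Ro
from workcell import *
def ray(n,uv,T=None):
    c=camera_model(n); d=np.linalg.inv(c["camera_matrix"])@np.array([uv[0],uv[1],1.])
    if n=="wrist":
        M=T@c["tool_from_camera"]; return M[:3,3],M[:3,:3]@d
    return -c["R"].T@c["t"],c["R"].T@d
def onz(n,uv,z,T=None):
    o,d=ray(n,uv,T); return o+d*(z-o[2])/d[2]
def tri(a,b):
    (o1,d1),(o2,d2)=a,b
    s=np.linalg.lstsq(np.c_[d1,-d2],o2-o1,rcond=None)[0]
    p,q=o1+s[0]*d1,o2+s[1]*d2
    return (p+q)/2,np.linalg.norm(p-q)
def toolT():
    s=state(); T=np.eye(4); T[:3,:3]=Ro.from_quat(s["ee_rot"]).as_matrix(); T[:3,3]=s["eef_pos"]; return T
def proj(n,X,T=None):
    c=camera_model(n)
    if n=="wrist":
        M=np.linalg.inv(T@c["tool_from_camera"]); x=M[:3,:3]@X+M[:3,3]
    else: x=c["R"]@X+c["t"]
    u=c["camera_matrix"]@x; return u[:2]/u[2]
def blobs(p,kind,mn=3):
    h=cv2.cvtColor(p,cv2.COLOR_RGB2HSV); H,S,V=[h[...,i].astype(int) for i in range(3)]
    m={"red":((H<8)|(H>172))&(S>150)&(V>90),"yel":(H>22)&(H<35)&(S>150)&(V>110),
       "white":(S<40)&(V>185),"black":(V<45),"green":(H>40)&(H<85)&(S>90)&(V>60)}[kind].astype(np.uint8)
    k,l,st,ce=cv2.connectedComponentsWithStats(m)
    return [(ce[i].round(1).tolist(),st[i].tolist()) for i in range(1,k) if st[i,4]>=mn],l
E
python3 - <<'E'
from h import *
for n,(u0,u1,v0,v1) in dict(top=(230,420,140,275),scene=(230,420,150,320)).items():
    p=np.load(n+"0.npz")["p"]
    for k in("red","yel","white"):
        for c,s in blobs(p,k)[0]:
            if u0<c[0]<u1 and v0<c[1]<v1: print(n,k,c,s)
p=np.load("top0.npz")["p"][130:280,180:420]; 
cv2.imwrite("pics/c1.png",np.vstack([cv2.resize(p,(480,300),interpolation=2)[:,:,::-1],cv2.resize(np.load("scene0.npz")["p"][140:290,230:470],(480,300),interpolation=2)[:,:,::-1]]))
E
```

```text
top red [261.4, 222.3] [259, 219, 6, 7, 30]
top red [301.1, 225.4] [298, 224, 8, 3, 16]
top red [340.0, 236.5] [337, 234, 7, 6, 24]
top red [400.3, 256.1] [396, 252, 10, 9, 73]
top yel [266.5, 207.5] [266, 206, 2, 4, 8]
top yel [338.5, 213.5] [338, 212, 2, 4, 8]
top yel [396.3, 262.5] [388, 255, 19, 13, 116]
top white [267.1, 214.4] [262, 212, 12, 6, 41]
top white [258.1, 216.4] [256, 215, 5, 4, 13]
top white [254.8, 221.5] [253, 219, 5, 5, 17]
top white [274.7, 219.9] [273, 218, 4, 5, 15]
top white [332.3, 221.2] [330, 219, 5, 5, 18]
top white [339.7, 220.9] [338, 219, 5, 5, 18]
top white [344.8, 223.5] [343, 222, 5, 4, 13]
top white [275.2, 226.4] [273, 225, 5, 4, 17]
top white [328.0, 225.4] [326, 224, 5, 4, 14]
top white [255.7, 228.0] [254, 227, 5, 4, 12]
top white [326.8, 231.1] [325, 229, 5, 5, 17]
top white [347.3, 229.4] [345, 228, 5, 4, 15]
top white [260.1, 232.1] [258, 230, 5, 5, 20]
top white [272.2, 231.6] [270, 230, 5, 5, 15]
top white [266.8, 234.7] [265, 234, 4, 2, 6]
top white [329.0, 236.9] [327, 235, 5, 5, 14]
top white [345.9, 235.2] [344, 234, 5, 4, 14]
top whit
[... 465 characters left out ...]
 [307.3, 183.2] [305, 182, 5, 4, 12]
scene white [327.0, 183.4] [326, 183, 3, 2, 5]
scene white [313.9, 187.6] [312, 187, 4, 3, 8]
scene white [325.3, 187.4] [323, 186, 5, 4, 7]
scene white [320.5, 188.5] [319, 188, 4, 2, 6]
scene white [368.6, 224.1] [367, 223, 4, 4, 8]
scene white [374.8, 223.4] [374, 223, 3, 2, 5]
scene white [365.1, 227.2] [363, 226, 5, 4, 9]
scene white [386.6, 231.6] [385, 230, 4, 4, 11]
scene white [366.0, 233.0] [364, 232, 5, 4, 11]
scene white [370.7, 237.5] [368, 235, 6, 6, 17]
scene white [388.6, 237.2] [386, 236, 5, 4, 8]
scene white [385.2, 240.8] [384, 239, 4, 4, 8]
scene white [378.5, 241.2] [377, 240, 4, 3, 10]
scene white [409.8, 287.3] [408, 278, 5, 21, 43]
```

View pics/c1.png

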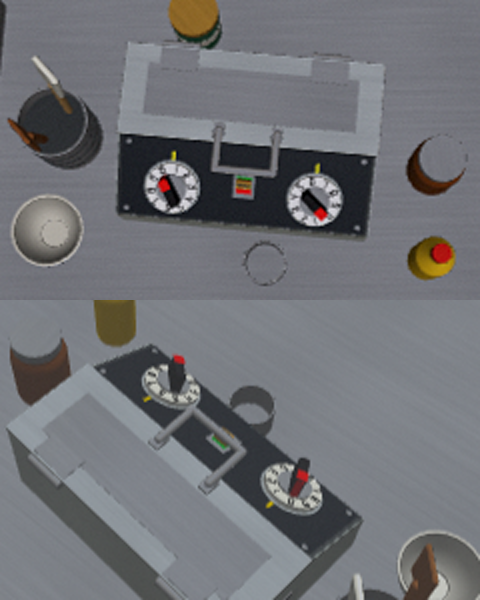

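```bash
cat >> h.py <<'E'
a25=np.deg2rad(25)
nB=np.array([-np.sin(a25),0,np.cos(a25)]); upB=np.array([np.cos(a25),0,np.sin(a25)])
def discs(p,cs,r):
    out=[]
    for c in cs:
        h=cv2.cvtColor(p,cv2.COLOR_RGB2HSV); m=((h[...,1]<45)&(h[...,2]>150)).astype(np.uint8)
        yy,xx=np.mgrid[:p.shape[0],:p.shape[1]]; m[np.hypot(xx-c[0],yy-c[1])>r]=0
        pts=cv2.findNonZero(m); e=cv2.fitEllipse(cv2.convexHull(pts)); out.append(np.array(e[0])); print("ell",e)
    return out
E
python3 - <<'E'
from h import *
t=np.load("top0.npz")["p"]; s=np.load("scene0.npz")["p"]
dt=discs(t,[(265,224),(337.3,230.5)],15); ds=discs(s,[(376.5,234),(315.5,182.5)],19)
P=[]
for a,b in zip(dt,ds):
    X,e=tri(ray("top",a),ray("scene",b)); P.append(X); print("disc",X.round(4),e.round(4))
R=[tri(ray("top",a),ray("scene",b)) for a,b in [((261.4,222.3),(380.8,227.7)),((340,236.5),(319.1,169.4))]]
Y=[tri(ray("top",a),ray("scene",b)) for a,b in [((266.5,207.5),(364,242)),((338.5,213.5),(303,188.8))]]
print("red",R,"yel",Y)
for z in (0.1067,): print([onz("top",a,z).round(4) for a in dt],[onz("scene",a,z).round(4) for a in ds])
yd=P[0]-P[1]; yv=Y[0][0]-Y[1][0]; print(np.linalg.norm(yd),np.linalg.norm(yv))
for v in(yd,yv): print("yaw deg",np.degrees(np.arctan2(-v[0],v[1])))
for n,uv,z in [("jar",(402,210),.11),("squeeze",(400.3,256.1),.15),("cutter",(313,261),.042),("bowl",(203,244),.05),("canister",(207,188),.12)]: print(n,onz("top",uv,z).round(3))
yaw=np.arctan2(-(yd+yv)[0],(yd+yv)[1]); B=Ro.from_euler("z",yaw).as_matrix()
org=(P[0]+P[1])/2-B@np.array([-.0746,0,.1067]); print("org",org,yaw)
for i in(0,1):
    d=B.T@(R[i][0]-org)-np.array([-.071,.095*(1-2*i),.099]); print("out",d@nB,"ang",np.arctan2(-d@[0,-1,0]*-1*-1 if 0 else d[1],d@upB))
E
```

```text
ell ((265.1429443359375, 223.51773071289062), (23.8504638671875, 26.60173988342285), 125.21585083007812)
ell ((336.6424255371094, 229.7339630126953), (25.215923309326172, 26.38722038269043), 119.5328598022461)
ell ((375.55242919921875, 233.4121551513672), (20.164709091186523, 31.801538467407227), 114.48634338378906)
ell ((315.643798828125, 181.78860473632812), (15.450854301452637, 29.6854305267334), 108.17044067382812)
disc [0.5973 0.1745 0.1051] 0.001
disc [ 0.5773 -0.014   0.1077] 0.0024
red [(array([0.59557647, 0.18103837, 0.1372995 ]), np.float64(0.0026828659969094387)), (array([ 0.55660171, -0.02136761,  0.12899437]), np.float64(0.0031421185523434216))] yel [(array([0.63758994, 0.16991662, 0.11922058]), np.float64(0.0020249566929491734)), (array([ 0.61818801, -0.01888519,  0.12066789]), np.float64(0.0033462175089302984))]
[array([0.5973, 0.1738, 0.1067]), array([ 0.5781, -0.015 ,  0.1067])] [array([0.5978, 0.1752, 0.1067]), array([ 0.5762, -0.0133,  0.1067])]
0.18951127547366609 0.18980160548129932
yaw deg -6.04973072687429
yaw deg -5.867316190197457
jar [ 0.628 -0.189  0.11 ]
squeeze [ 0.503 -0.173  0.15 ]
cutter [0.501 0.05  0.042]
bowl [0.551 0.351 0.05 ]
canister [0.693 0.327 0.12 ]
org [ 6.61492773e-01  7.24952755e-02 -2.88697577e-04] -0.10399458678860796
out 0.037435695125045174 ang 0.5062904422044225
out 0.037411426500855646 ang -2.3185523425549253
```

```bash
cat >> h.py <<'E'
import json
def box():
    try: o,y=json.load(open("box.json"))
    except Exception: o,y=[.6615,.0725,0],-.104
    return np.array(o),Ro.from_euler("z",y).as_matrix()
def dialpose(side,phi,out):
    "grasp point on dial axis, 'out' from panel, tool x at dial angle phi (deg)"
    o,B=box(); f=np.deg2rad(phi)
    x=np.cos(f)*upB+np.sin(f)*np.array([0,1,0]); z=-nB; R=B@np.c_[x,np.cross(z,x),z]
    p=o+B@(np.array([-.071,.095*side,.099])+nB*(out-grip_depth)); T=np.eye(4); T[:3,:3]=R; T[:3,3]=p; return T
def plan(T):
    D=np.linalg.inv(toolT())@T; r=Ro.from_matrix(D[:3,:3]).as_rotvec(degrees=True)/30
    print("rot",r.round(3),"sh",(D[:3,3]/.2).round(3)); return r,D[:3,3]/.2
def phi():
    o,B=box(); x=B.T@toolT()[:3,0]; return np.degrees(np.arctan2(x[1],x@upB))
def relpos(side):
    o,B=box(); d=B.T@(toolT()[:3,3]-o)-np.array([-.071,.095*side,.099]); return np.r_[d@upB,d[1],d@nB+grip_depth]
E
python3 - <<'E'
from h import *
print(phi()); T=dialpose(1,29,.15); print(T[:3,3],Ro.from_matrix(T[:3,:3]).as_quat()); plan(T)
W=T.copy(); W[:3,3]=[.40,-.15,.36]; plan(W)
E
```

```text
31.377048964887535
[0.54555586 0.18011794 0.21799821] [0.95662647 0.1949864  0.20644554 0.06501036]
rot [-0.407  0.729 -0.003] sh [ 2.863 -2.887  0.067]
rot [-0.407  0.729 -0.003] sh [ 1.549 -1.653 -0.645]
```

apply_moves:
  targets: [0, 0, 0, 0.1, -0.1, -0.65, -1, 0, 0, 0, 0.4, -0.4, -0.65, -1, 0, 0, 0, 0.7, -0.7, -0.65, -1, 0, 0, 0, 0.9, -0.9, -0.65, -1, 0, 0, 0, 1, -1, -0.65, -1, 0, 0, 0, 1, -1, -0.65, -1, 0, 0, 0, 1, -1, -0.65, -1, 0, 0, 0, 1, -1, -0.65, -1, 0, 0, 0, 1, -1, -0.65, -1]
  grip_force: 25

```text
t: 1.0
eef_pos: [0.3502, -0.3127, 0.3614]
ee_rot: [0.98, 0.2, -0.0, 0.0]
ft_force: [0.3, -1.1, -0.3]
gripper_width: 0.0855
grip_force: 0.0
```

```bash
python3 - <<'E'
from h import *
s=state(); print(s["t"],s["eef_pos"],s["q"],s["ft_force"]); T=dialpose(1,29,.15); plan(T)
W=T.copy(); W[:3,3]=[.48,.08,.33]; plan(W)
E
```

```text
1.0 [ 0.35022989 -0.31272652  0.36141935] [ 0.82018598  0.02231492 -0.16265064  1.51946196  0.00402685  1.59969066
 -0.51016681] [ 0.30006404 -1.09423604 -0.34567662]
rot [-0.403  0.729  0.002] sh [ 1.865 -1.884  0.716]
rot [-0.403  0.729  0.002] sh [ 1.367 -1.552  0.156]
```

apply_moves:
  targets: [-0.05, 0.1, 0, 0.2, -0.2, 0, -0.6, -0.15, 0.25, 0, 0.4, -0.4, 0, -0.6, -0.25, 0.45, 0, 0.6, -0.6, 0, -0.6, -0.33, 0.6, 0, 0.8, -0.8, 0, -0.6, -0.4, 0.73, 0, 1, -1, 0, -0.3, -0.4, 0.73, 0, 1, -1, 0, -0.3, -0.4, 0.73, 0, 1, -1, 0, -0.3, -0.4, 0.73, 0, 1, -1, 0, -0.3, -0.4, 0.73, 0, 1, -1, 0, -0.3, -0.4, 0.73, 0, 1, -1, 0, -0.3]

```text
t: 2.0
eef_pos: [0.4753, -0.071, 0.3396]
ee_rot: [0.962, 0.195, 0.183, 0.056]
ft_force: [-1.0, -0.6, 1.1]
gripper_width: 0.0556
grip_force: 0.0
```

```bash
python3 - <<'E'
from h import *
s=state(); print(s["t"],s["eef_pos"],s["q"],s["gripper_width"]); T=dialpose(1,29,.16); print(phi()); plan(T)
T0=toolT(); p,_=grab_frame("wrist"); np.savez("w1.npz",p=p,T=T0); cv2.imwrite("pics/w1.png",p[:,:,::-1])
E
```

```text
2.0 [ 0.47531841 -0.07103499  0.339575  ] [ 0.26941858 -0.2519651  -0.15180235  1.86511838 -0.04849927  1.14168589
 -1.0450289 ] 0.055607714493413035
28.8345849063958
rot [-0.052  0.085 -0.007] sh [ 0.595 -1.138  0.599]
```

apply_moves:
  targets: [0, 0, 0, 0.15, -0.2, 0.1, -0.3, 0, 0, 0, 0.3, -0.4, 0.2, -0.3, 0, 0, 0, 0.4, -0.6, 0.3, -0.3, 0, 0, 0, 0.5, -0.8, 0.4, -0.3, -0.05, 0.08, 0, 0.6, -1, 0.5, -0.3, -0.05, 0.08, 0, 0.6, -1, 0.5, -0.3, -0.05, 0.08, 0, 0.6, -1, 0.5, -0.3, -0.05, 0.08, 0, 0.6, -1, 0.5, -0.3]

```text
t: 2.85
eef_pos: [0.5456, 0.1537, 0.2529]
ee_rot: [0.958, 0.192, 0.206, 0.062]
ft_force: [0.0, -0.6, -0.2]
gripper_width: 0.0555
grip_force: 0.0
```

```bash
python3 - <<'E'
from h import *
s=state(); print(s["t"],s["eef_pos"],s["q"],s["gripper_width"]); T=dialpose(1,29,.16); print(phi(),relpos(1)); plan(T)
T0=toolT(); p,_=grab_frame("wrist"); np.savez("w1.npz",p=p,T=T0); cv2.imwrite("pics/w1.png",p[:,:,::-1])
for k in("red","yel"): print(k,blobs(p,k,6)[0])
o,B=box()
for sd in(1,-1): print(proj("wrist",o+B@(np.array([-.071,.095*sd,.099])+nB*.0085),T0))
E
```

```text
2.85 [0.54557218 0.15370162 0.25293351] [ 0.05965235 -0.01402377 -0.52476224  1.86546634  0.27322169  0.93267566
 -1.76559654] 0.05553261788020729
28.56776617874633 [ 0.01726441 -0.02627189  0.18049631]
rot [-0.009  0.    -0.014] sh [-0.013 -0.156  0.103]
red [([288.5, 180.0], [284, 180, 10, 1, 10]), ([289.0, 189.9], [282, 182, 15, 17, 253]), ([379.0, 234.4], [370, 226, 20, 16, 131]), ([471.9, 307.1], [464, 300, 17, 16, 182])]
yel [([314.0, 154.0], [309, 148, 10, 13, 61]), ([481.0, 244.6], [476, 240, 11, 11, 57])]
[293.52163516 193.05424167]
[459.56312503 279.10888008]
```

View pics/w1.png

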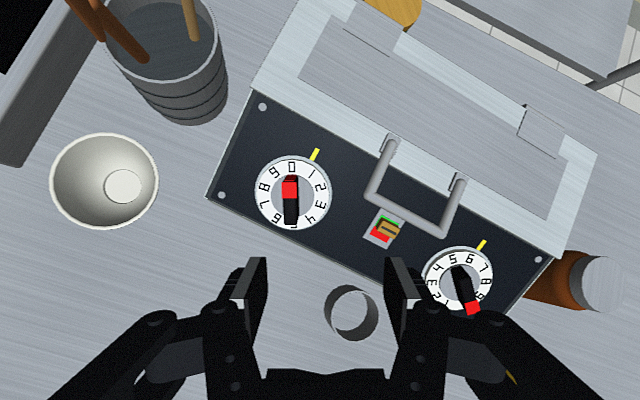

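The wrist view shows the left dial at about (293,192) with the index just short of 1, and the right dial at (459,279) with its index just past 6. Both agree with the estimated angles and positions. The tab is between them at (385,230), red flag showing.

```bash
cat >> h.py <<'E'
def onpanel(n,uv,out,T=None):
    "box-panel coords (uphill, y) relative to line of dial axes at box y=0, on the plane 'out' from panel"
    bo,B=box(); o,d=ray(n,uv,T); o=B.T@(o-bo)-np.array([-.071,0,.099]); d=B.T@d
    X=o+d*((out-o@nB)/(d@nB)); return np.array([X@upB,X[1]])
E
python3 - <<'E'
from h import *
f=np.load("w1.npz"); p,T=f["p"],f["T"]
for c,rd,sd in zip(discs(p,[(293,192),(459,279)],46),[(289,189.5),(471.9,307.1)],(1,-1)):
    X=onpanel("wrist",c,.0085,T)-[0,.095*sd]; r=onpanel("wrist",rd,.035,T)-[0,.095*sd]; print("disc off",X,"red",r,np.degrees(np.arctan2(r[1],r[0])),np.degrees(np.arctan2(*(r-X)[::-1])))
for y,sd in (((314,154),1),((481,244.6),-1)): print(onpanel("wrist",y,.0005,T)-[0,.095*sd])
E
```

```text
ell ((292.8583984375, 192.13124084472656), (73.81929779052734, 77.53974151611328), 108.59195709228516)
ell ((454.8230285644531, 273.96380615234375), (72.33728790283203, 76.71882629394531), 21.362483978271484)
disc off [0.00050257 0.00095203] red [0.00865058 0.00579726] 33.82834718672753 30.73789100573224
disc off [0.00252394 0.00767367] red [-0.01141497 -0.01005982] -138.6108121525687 -128.1681231311231
[ 4.03516797e-02 -3.43020743e-05]
[ 0.04033729 -0.00127482]
```

```bash
python3 - <<'E'
from h import *
json.dump([[.6618,.0725,0],-.104],open("box.json","w"))
plan(dialpose(1,31,.08));plan(dialpose(1,31,.0315))
E
```

```text
rot [-0.008 -0.002 -0.082] sh [-0.013 -0.155  0.506]
rot [-0.008 -0.002 -0.082] sh [-0.014 -0.154  0.748]
```

apply_moves:
  targets: [0, 0, -0.08, -0.013, -0.155, 0.2, -0.3, 0, 0, -0.08, -0.013, -0.155, 0.4, -0.3, 0, 0, -0.08, -0.013, -0.155, 0.5, -0.3, 0, 0, -0.08, -0.013, -0.155, 0.65, -0.3, 0, 0, -0.08, -0.013, -0.155, 0.745, -0.3, 0, 0, -0.08, -0.013, -0.155, 0.745, -0.3, 0, 0, -0.08, -0.013, -0.155, 0.745, -0.3]

```text
t: 3.6
eef_pos: [0.5951, 0.1766, 0.1116]
ee_rot: [0.953, 0.212, 0.205, 0.066]
ft_force: [-0.7, -0.0, 0.0]
gripper_width: 0.0554
grip_force: 0.0
```

```bash
python3 - <<'E'
from h import *
s=state(); print(s["t"],phi(),relpos(1),s["gripper_width"],s["ft_force"]); plan(dialpose(1,31,.0315))
T0=toolT(); p,_=grab_frame("wrist"); np.savez("w2.npz",p=p,T=T0); cv2.imwrite("pics/w2.png",p[:,:,::-1])
E
```

```text
3.6 31.009826752775467 [-0.00028179  0.00158269  0.03271023] 0.05544761059610351 [-0.65308911 -0.03270953  0.03665753]
rot [-0.009 -0.003  0.   ] sh [-0.003  0.008  0.006]
```

View pics/w2.png

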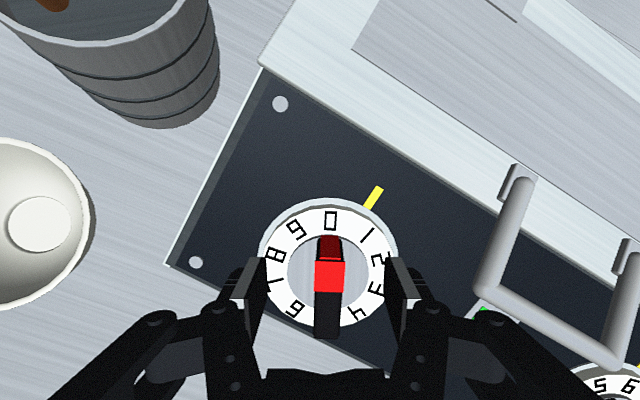

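The bar sits midway between the fingers (pads near x≈253 and 398, bar at 328) and is aligned with the tool. I'll close.

apply_moves:
  targets: [0, 0, 0, 0, 0, 0, 1, 0, 0, 0, 0, 0, 0, 1, 0, 0, 0, 0, 0, 0, 1, 0, 0, 0, 0, 0, 0, 1, 0, 0, 0, 0, 0, 0, 1, 0, 0, 0, 0, 0, 0, 1, 0, 0, 0, 0, 0, 0, 1]
  grip_force: 25

```text
t: 4.35
eef_pos: [0.596, 0.1762, 0.1129]
ee_rot: [0.953, 0.212, 0.207, 0.067]
ft_force: [-2.2, -5.4, 8.3]
gripper_width: 0.0116
grip_force: 26.4
```

```bash
python3 - <<'E'
from h import *
s=state(); print(s["t"],phi(),relpos(1),s["gripper_width"],s["grip_force"],s["ft_force"],s["wrist_torque"],s["q"][6])
E
```

```text
4.35 31.007558454272303 [0.00119347 0.00132278 0.03351831] 0.011551336837401073 26.3663113117218 [-2.18650818 -5.37988676  8.25314314] [-1.14627773 -0.00722131 -0.56509153] -2.0300100585448257
```

apply_moves:
  targets: [0, 0, -0.25, 0, 0, 0, 1, 0, 0, -0.5, 0, 0, 0, 1, 0, 0, -0.75, 0, 0, 0, 1, 0, 0, -1, 0, 0, 0, 1, 0, 0, -1, 0, 0, 0, 1, 0, 0, -1, 0, 0, 0, 1]

```text
t: 4.95
eef_pos: [0.5948, 0.1778, 0.1122]
ee_rot: [0.865, 0.453, 0.182, 0.117]
ft_force: [-4.4, -2.2, 7.8]
gripper_width: 0.0114
grip_force: 26.7
```

apply_moves:
  targets: [0, 0, -0.25, 0, 0, 0, 1, 0, 0, -0.5, 0, 0, 0, 1, 0, 0, -0.75, 0, 0, 0, 1, 0, 0, -1, 0, 0, 0, 1, 0, 0, -1, 0, 0, 0, 1, 0, 0, -1, 0, 0, 0, 1]

```text
t: 5.55
eef_pos: [0.593, 0.1785, 0.1113]
ee_rot: [0.718, 0.662, 0.144, 0.16]
ft_force: [-15.1, -1.2, 12.8]
gripper_width: 0.0113
grip_force: 27.6
```

```bash
cat > st.py <<'E'
from h import *
import sys
sd=int(sys.argv[1])
s=state(); print(s["t"],"phi",phi(),relpos(sd).round(4),"w",s["gripper_width"],s["grip_force"],s["ft_force"].round(1),s["wrist_torque"].round(2),"q",s["q"].round(2))
if len(sys.argv)>2: plan(dialpose(sd,float(sys.argv[2]),float(sys.argv[3])))
E
python3 st.py 1 91 .0325
```

```text
5.55 phi 91.21109432859977 [-0.0025  0.0033  0.0334] w 0.011254964369321984 27.5931778550148 [-15.1  -1.2  12.8] [-0.4   2.36 -0.22] q [ 0.12  0.29 -0.68  1.92  0.66  0.72 -1.03]
rot [-0.004 -0.01   0.007] sh [-0.017  0.012  0.005]
```

apply_moves:
  targets: [0, 0, 0, 0, -0.015, -0.005, 1, 0, 0, 0, 0, -0.015, -0.005, 1, 0, 0, 0, 0, -0.015, -0.005, 1]

```text
t: 5.85
eef_pos: [0.5927, 0.1785, 0.1114]
ee_rot: [0.718, 0.661, 0.146, 0.16]
ft_force: [7.8, 2.3, -5.1]
gripper_width: 0.0113
grip_force: 26.7
```

```bash
python3 st.py 1 91 .0325
```

```text
5.85 phi 91.09545951892079 [-0.0027  0.0032  0.0337] w 0.011326673442916234 26.70585572719574 [ 7.8  2.3 -5.1] [ 0.29 -0.61  0.27] q [ 0.12  0.29 -0.67  1.93  0.66  0.72 -1.04]
rot [ 0.002 -0.014  0.003] sh [-0.016  0.013  0.006]
```

apply_moves:
  targets: [0, 0, -0.25, 0, 0.004, 0.002, 1, 0, 0, -0.5, 0, 0.004, 0.002, 1, 0, 0, -0.75, 0, 0.004, 0.002, 1, 0, 0, -1, 0, 0.004, 0.002, 1, 0, 0, -1, 0, 0.004, 0.002, 1, 0, 0, -1, 0, 0.004, 0.002, 1]

```text
t: 6.45
eef_pos: [0.5909, 0.1781, 0.1105]
ee_rot: [0.523, 0.825, 0.098, 0.192]
ft_force: [-10.8, -1.0, 8.1]
gripper_width: 0.0117
grip_force: 29.4
```

```bash
python3 st.py 1 121 .0325
```

```text
6.45 phi 121.17838814309924 [-0.0046  0.0026  0.0335] w 0.011669277259681844 29.40793365240097 [-10.8  -1.    8.1] [-0.52  1.97 -0.27] q [ 0.18  0.31 -0.76  1.92  0.7   0.74 -0.54]
rot [-0.    -0.01   0.006] sh [-0.023  0.013  0.005]
```

apply_moves:
  targets: [0, 0, -0.25, 0, 0, 0, 1, 0, 0, -0.5, 0, 0, 0, 1, 0, 0, -0.75, 0, 0, 0, 1, 0, 0, -1, 0, 0, 0, 1, 0, 0, -1, 0, 0, 0, 1, 0, 0, -1, 0, 0, 0, 1]

```text
t: 7.05
eef_pos: [0.5896, 0.1767, 0.1098]
ee_rot: [0.292, 0.932, 0.043, 0.21]
ft_force: [-21.9, -6.2, 15.3]
gripper_width: 0.0114
grip_force: 31.0
```

```bash
python3 st.py 1 151 .0325
```

```text
7.05 phi 151.1784524102943 [-0.006   0.0011  0.0334] w 0.01135919389978152 30.96684604883194 [-21.9  -6.2  15.3] [-1.53  3.38 -0.79] q [ 0.25  0.33 -0.84  1.92  0.75  0.76 -0.05]
rot [-0.003 -0.009  0.006] sh [-0.029  0.01   0.004]
```

```bash
python3 - <<'E'
from h import *
json.dump([[.6591,.0719,0],-.104],open("box.json","w"))
E
python3 st.py 1 151 .0325
```

```text
7.05 phi 151.1784524102943 [-0.0037  0.002   0.0323] w 0.01135919389978152 30.96684604883194 [-21.9  -6.2  15.3] [-1.53  3.38 -0.79] q [ 0.25  0.33 -0.84  1.92  0.75  0.76 -0.05]
rot [-0.003 -0.009  0.006] sh [-0.021  0.    -0.001]
```

apply_moves:
  targets: [0, 0, 0, 0, 0, 0, 0.2, 0, 0, 0, 0, 0, 0, 0.2, 0, 0, 0, 0, 0, 0, 0.2, 0, 0, 0, 0, 0, 0, 0.2]

```text
t: 7.45
eef_pos: [0.5925, 0.1783, 0.1107]
ee_rot: [0.292, 0.932, 0.046, 0.211]
ft_force: [-0.2, -0.7, -0.4]
gripper_width: 0.034
grip_force: 0.0
```

```bash
python3 st.py 1 151 .0325
```

```text
7.45 phi 151.1092420414249 [-0.0008  0.0039  0.0319] w 0.034047908072644344 0.0 [-0.2 -0.7 -0.4] [ 0.1   0.46 -0.05] q [ 0.25  0.33 -0.84  1.92  0.75  0.76 -0.05]
rot [ 0.009 -0.007  0.004] sh [-0.013 -0.015 -0.003]
```

apply_moves:
  targets: [0, 0, 0, -0.013, -0.015, -0.003, 0.2, 0, 0, 0, -0.013, -0.015, -0.003, 0.2, 0, 0, 0, -0.013, -0.015, -0.003, 1, 0, 0, 0, -0.013, -0.015, -0.003, 1, 0, 0, 0, -0.013, -0.015, -0.003, 1, 0, 0, 0, -0.013, -0.015, -0.003, 1, 0, 0, 0, -0.013, -0.015, -0.003, 1]

```text
t: 8.15
eef_pos: [0.5925, 0.1742, 0.1115]
ee_rot: [0.292, 0.932, 0.046, 0.211]
ft_force: [-0.5, -1.5, 1.5]
gripper_width: 0.0111
grip_force: 29.0
```

```bash
python3 st.py 1 151 .0325
```

```text
8.15 phi 151.11538311421896 [-0.0001 -0.0001  0.0325] w 0.011095894389441177 29.034841060638428 [-0.5 -1.5  1.5] [-0.23  0.49 -0.11] q [ 0.26  0.33 -0.84  1.92  0.74  0.76 -0.04]
rot [ 0.009 -0.007  0.004] sh [0.    0.001 0.   ]
```

apply_moves:
  targets: [0, 0, -0.25, 0, 0, 0, 1, 0, 0, -0.5, 0, 0, 0, 1, 0, 0, -0.75, 0, 0, 0, 1, 0, 0, -1, 0, 0, 0, 1, 0, 0, -1, 0, 0, 0, 1, 0, 0, -1, 0, 0, 0, 1]

```text
t: 8.75
eef_pos: [0.5925, 0.1742, 0.1115]
ee_rot: [0.042, 0.975, -0.01, 0.216]
ft_force: [-2.7, -0.5, 4.2]
gripper_width: 0.0117
grip_force: 29.4
```

```bash
python3 st.py 1 181 .0325
```

```text
8.75 phi -179.10411922484028 [-0.0001 -0.0001  0.0325] w 0.01174704177103997 29.36500310897827 [-2.7 -0.5  4.2] [-0.41  0.57 -0.06] q [ 0.33  0.35 -0.93  1.92  0.79  0.78  0.45]
rot [ 0.011 -0.002 -0.003] sh [-0.     0.001  0.   ]
```

apply_moves:
  targets: [0, 0, -0.25, 0, 0, 0, 1, 0, 0, -0.5, 0, 0, 0, 1, 0, 0, -0.75, 0, 0, 0, 1, 0, 0, -1, 0, 0, 0, 1, 0, 0, -1, 0, 0, 0, 1, 0, 0, -1, 0, 0, 0, 1]

```text
t: 9.35
eef_pos: [0.5924, 0.1742, 0.1115]
ee_rot: [-0.211, 0.953, -0.065, 0.206]
ft_force: [-2.2, -1.4, 3.8]
gripper_width: 0.0109
grip_force: 29.5
```

apply_moves:
  targets: [0, 0, -0.25, 0, 0, 0, 1, 0, 0, -0.5, 0, 0, 0, 1, 0, 0, -0.75, 0, 0, 0, 1, 0, 0, -1, 0, 0, 0, 1, 0, 0, -1, 0, 0, 0, 1, 0, 0, -1, 0, 0, 0, 1]

```text
t: 9.95
eef_pos: [0.5924, 0.1742, 0.1115]
ee_rot: [-0.45, 0.866, -0.116, 0.182]
ft_force: [-3.1, -1.7, 4.9]
gripper_width: 0.0114
grip_force: 29.6
```

```bash
python3 st.py 1 252 .0325
```

```text
9.95 phi -119.17857709404042 [-0.0001 -0.0002  0.0325] w 0.01136465392936714 29.59479510784149 [-3.1 -1.7  4.9] [-0.68  0.59 -0.27] q [ 0.46  0.43 -1.11  1.92  0.91  0.85  1.42]
rot [ 0.007  0.009 -0.373] sh [-0.001  0.    -0.   ]
```

apply_moves:
  targets: [0, 0, -0.2, 0, 0, 0, 1, 0, 0, -0.37, 0, 0, 0, 1, 0, 0, -0.37, 0, 0, 0, 1, 0, 0, -0.37, 0, 0, 0, 1, 0, 0, -0.37, 0, 0, 0, 0, 0, 0, -0.37, 0, 0, 0, -0.3, 0, 0, -0.37, 0, 0, 0, -0.3, 0, 0, -0.37, 0, 0, 0, -0.3, 0, 0, -0.37, 0, 0, -0.2, -0.3, 0, 0, -0.37, 0, 0, -0.4, -0.3, 0, 0, -0.37, 0, 0, -0.45, -0.3, 0, 0, -0.37, 0, 0, -0.45, -0.3]

```text
t: 11.15
eef_pos: [0.5551, 0.1784, 0.1949]
ee_rot: [-0.534, 0.817, -0.135, 0.171]
ft_force: [0.9, -1.2, 0.8]
gripper_width: 0.0557
grip_force: 0.0
```

```bash
python3 st.py 1; python3 - <<'E'
from h import *
T=toolT(); p,_=grab_frame("wrist"); np.savez("w3.npz",p=p,T=T); cv2.imwrite("pics/w3.png",p[:,:,::-1])
o,B=box(); 
for sd in(1,-1): print(proj("wrist",o+B@(np.array([-.071,.095*sd,.099])+nB*.0085),T))
for c,s in blobs(p,"red",20)[0]:
  for sd in(1,-1):
    r=onpanel("wrist",c,.035,T)-[0,.095*sd]; print(c,sd,r,np.degrees(np.arctan2(r[1],r[0])))
plan(dialpose(-1,-132,.12))
E
```

```text
11.15 phi -107.78813839293348 [1.10e-03 1.00e-04 1.24e-01] w 0.055695943841830624 0.0 [ 0.9 -1.2  0.8] [0.03 0.44 0.03] q [ 0.69  0.27 -1.35  1.9   0.68  0.94  1.78]
[326.05019304 205.91995605]
[228.89804348 -82.25512207]
[279.4, 83.2] 1 [ 0.0005242  -0.09171975] -89.67254319889047
[279.4, 83.2] -1 [0.0005242  0.09828025] 89.69440150989647
[326.7, 185.0] 1 [-0.00744642 -0.02209608] -108.62390336396193
[326.7, 185.0] -1 [-0.00744642  0.16790392] 92.53936164771727
[326.5, 201.5] 1 [-0.00379263 -0.01112199] -108.82952650952622
[326.5, 201.5] -1 [-0.00379263  0.17887801] 91.214621693129
rot [0.004 0.009 0.806] sh [ 0.901 -0.287  0.009]
```

View pics/w3.png

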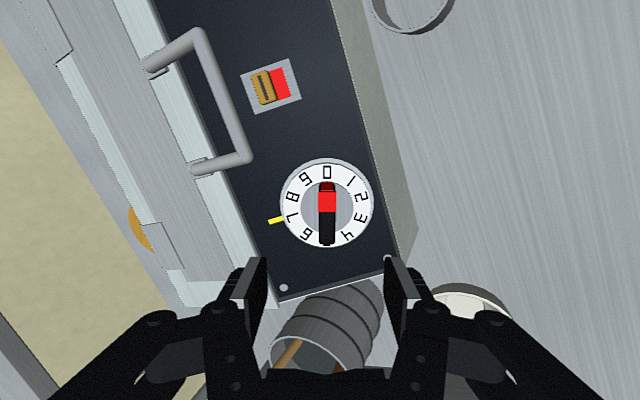

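The left dial's 7 stands at the yellow mark (279,218), the red end measures −108.7° as wanted, and the catch still shows red at (283,83). Next, the right dial.

apply_moves:
  targets: [0, 0, 0.15, 0.15, -0.05, 0, -0.3, 0, 0, 0.3, 0.35, -0.1, 0, -0.3, 0, 0, 0.45, 0.55, -0.17, 0, -0.3, 0, 0, 0.6, 0.75, -0.23, 0, -0.3, 0, 0, 0.8, 0.9, -0.29, 0.01, -0.3, 0, 0, 0.8, 0.9, -0.29, 0.01, -0.3, 0, 0, 0.8, 0.9, -0.29, 0.01, -0.3, 0, 0, 0.8, 0.9, -0.29, 0.01, -0.3]

```text
t: 12.0
eef_pos: [0.5361, -0.0109, 0.1896]
ee_rot: [-0.352, 0.911, -0.095, 0.193]
ft_force: [-0.7, 0.5, 0.6]
gripper_width: 0.0555
grip_force: 0.0
```

```bash
python3 st.py -1 -132 .0325; python3 - <<'E'
from h import *
T=toolT(); p,_=grab_frame("wrist"); np.savez("w4.npz",p=p,T=T); cv2.imwrite("pics/w4.png",p[:,:,::-1])
o,B=box(); c0=proj("wrist",o+B@(np.array([-.071,-.095,.099])+nB*.0085),T); print(c0)
for c,s in blobs(p,"red",20)[0]:
    r=onpanel("wrist",c,.035,T)+[0,.095]; print(c,s,r,np.degrees(np.arctan2(r[1],r[0])))
e=discs(p,[c0],60)[0]; print(onpanel("wrist",e,.0085,T)+[0,.095])
for c,s in blobs(p,"yel",20)[0]: print(c,onpanel("wrist",c,.0005,T)+[0,.095])
E
```

```text
12.0 phi -131.8678546091715 [-0.0005 -0.0002  0.1188] w 0.055544364487753524 0.0 [-0.7  0.5  0.6] [0.09 0.42 0.05] q [ 1.22 -0.11 -1.21  2.04 -0.09  0.71  2.35]
rot [0.012 0.006 0.004] sh [-0.001 -0.004  0.432]
[323.13151029 209.80499847]
[323.8, 188.9] [319, 187, 11, 5, 48] [-0.01587739 -0.01702894] -132.99575859329425
[324.0, 193.5] [318, 193, 13, 2, 26] [-0.01388177 -0.01461367] -133.5286860417903
[324.2, 205.3] [315, 196, 19, 20, 370] [-0.00852465 -0.00845739] -135.22692405845848
ell ((323.8398132324219, 205.62216186523438), (90.49095916748047, 95.37351989746094), 88.547119140625)
[-0.00261501 -0.00210698]
[283.7, 241.9] [0.04362711 0.00096014]
```

View pics/w4.png

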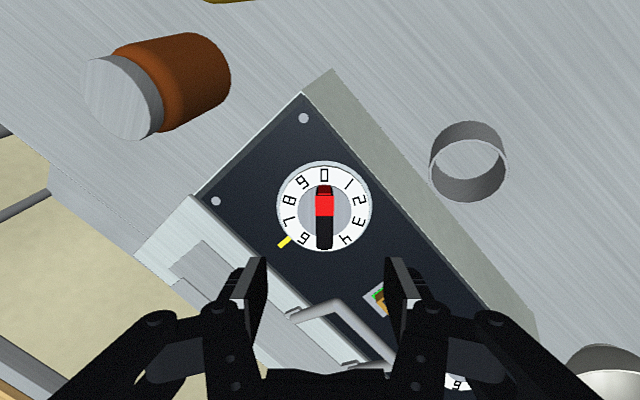

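The right dial is centred between the fingers at (324,205) with its bar aligned, so I'll descend and close.

apply_moves:
  targets: [0, 0, 0, 0, -0.004, 0.15, -0.3, 0, 0, 0, 0, -0.004, 0.3, -0.3, 0, 0, 0, 0, -0.004, 0.43, -0.3, 0, 0, 0, 0, -0.004, 0.43, -0.3, 0, 0, 0, 0, -0.004, 0.43, 0.5, 0, 0, 0, 0, -0.004, 0.43, 1, 0, 0, 0, 0, -0.004, 0.43, 1, 0, 0, 0, 0, -0.004, 0.43, 1, 0, 0, 0, 0, -0.004, 0.43, 1, 0, 0, 0, 0, -0.004, 0.43, 1, 0, 0, 0, 0, -0.004, 0.43, 1]

```text
t: 13.15
eef_pos: [0.5733, -0.0136, 0.1137]
ee_rot: [-0.353, 0.91, -0.096, 0.194]
ft_force: [-4.5, 4.8, 3.9]
gripper_width: 0.011
grip_force: 28.2
```

```bash
python3 st.py -1 -132 .0325
```

```text
13.15 phi -131.73241558807618 [0.0013 0.0011 0.0343] w 0.0110287035066389 28.212886154651642 [-4.5  4.8  3.9] [0.79 0.89 0.31] q [ 0.99  0.27 -1.16  2.05  0.59  0.62  1.78]
rot [0.007 0.009 0.009] sh [0.008 0.001 0.009]
```

apply_moves:
  targets: [0, 0, 0.25, 0.004, 0, 0, 1, 0, 0, 0.5, 0.004, 0, 0, 1, 0, 0, 0.75, 0.004, 0, 0, 1, 0, 0, 1, 0.004, 0, 0, 1, 0, 0, 1, 0.004, 0, 0, 1, 0, 0, 1, 0.004, 0, 0, 1]

```text
t: 13.75
eef_pos: [0.5736, -0.0144, 0.1139]
ee_rot: [-0.107, 0.97, -0.043, 0.213]
ft_force: [-0.5, 4.5, 6.2]
gripper_width: 0.0114
grip_force: 28.2
```

```bash
python3 st.py -1 -162 .0325
```

```text
13.75 phi -161.5808166101204 [0.0017 0.0003 0.0343] w 0.011375856421646057 28.242360949516296 [-0.5  4.5  6.2] [0.68 0.08 0.2 ] q [ 0.9   0.22 -1.05  2.05  0.51  0.59  1.32]
rot [0.01  0.007 0.014] sh [0.009 0.001 0.009]
```

apply_moves:
  targets: [0, 0, 0.25, 0, 0, 0, 1, 0, 0, 0.5, 0, 0, 0, 1, 0, 0, 0.75, 0, 0, 0, 1, 0, 0, 1, 0, 0, 0, 1, 0, 0, 1, 0, 0, 0, 1, 0, 0, 1, 0, 0, 0, 1]

```text
t: 14.35
eef_pos: [0.5736, -0.0154, 0.1138]
ee_rot: [0.149, 0.965, 0.013, 0.217]
ft_force: [-1.9, 1.4, 8.8]
gripper_width: 0.0113
grip_force: 28.7
```

```bash
python3 st.py -1 -192 .0325
```

```text
14.35 phi 168.35434068284962 [ 0.0017 -0.0007  0.0343] w 0.011302385933180507 28.651007115840912 [-1.9  1.4  8.8] [ 0.16  0.16 -0.07] q [ 0.81  0.19 -0.95  2.06  0.44  0.58  0.85]
rot [0.01  0.    0.012] sh [0.009 0.002 0.009]
```

apply_moves:
  targets: [0, 0, 0.25, 0, 0, 0, 1, 0, 0, 0.5, 0, 0, 0, 1, 0, 0, 0.75, 0, 0, 0, 1, 0, 0, 1, 0, 0, 0, 1, 0, 0, 1, 0, 0, 0, 1, 0, 0, 1, 0, 0, 0, 1]

```text
t: 14.95
eef_pos: [0.5731, -0.0162, 0.1136]
ee_rot: [0.394, 0.893, 0.068, 0.206]
ft_force: [-5.8, 0.1, 9.8]
gripper_width: 0.0115
grip_force: 29.0
```

apply_moves:
  targets: [0, 0, 0.25, 0, 0, 0, 1, 0, 0, 0.5, 0, 0, 0, 1, 0, 0, 0.75, 0, 0, 0, 1, 0, 0, 1, 0, 0, 0, 1, 0, 0, 1, 0, 0, 0, 1, 0, 0, 1, 0, 0, 0, 1]

```text
t: 15.55
eef_pos: [0.5724, -0.0166, 0.1133]
ee_rot: [0.612, 0.761, 0.118, 0.181]
ft_force: [-9.8, 0.2, 12.9]
gripper_width: 0.0113
grip_force: 29.6
```

```bash
cat > cat.py <<'E'
from h import *
for n in("top","scene"):
    p,_=grab_frame(n); np.savez(f"{n}_l.npz",p=p)
    o,B=box(); X=o+B@(np.array([-.071,0,.099])+upB*.012); u=proj(n,X)
    w=16
    for k in("red","green"):
        b,_=blobs(p,k,1); print(n,u.round(0),k,[(c,s[4]) for c,s in b if np.hypot(*(np.array(c)-u))<w])
s=state(); _,B=box(); print("axis torque",s["wrist_torque"]@(B@nB))
E
python3 cat.py; python3 st.py -1 98 .0325
```

```text
top [301. 222.] red [([301.0, 225.5], 14)]
top [301. 222.] green [([301.2, 218.7], 14)]
scene [340. 210.] red []
scene [340. 210.] green [([339.2, 210.9], 17)]
axis torque -0.13944527703670057
15.65 phi 108.32581734289933 [ 0.0005 -0.002   0.0342] w 0.011494029348508 29.62076246738434 [-10.2  -1.9  13.4] [-0.38  1.27 -0.39] q [ 0.65  0.16 -0.77  2.06  0.36  0.56 -0.13]
rot [-0.001 -0.006  0.344] sh [0.01  0.001 0.009]
```

apply_moves:
  targets: [0, 0, 0.2, 0, 0, 0, 1, 0, 0, 0.4, 0, 0, -0.003, 1, 0, 0, 0.5, 0, 0, -0.005, 1, 0, 0, 0.5, 0, 0, -0.005, 1]

```text
t: 16.05
eef_pos: [0.5718, -0.0166, 0.1131]
ee_rot: [0.706, 0.674, 0.141, 0.163]
ft_force: [1.2, -2.7, 0.3]
gripper_width: 0.0113
grip_force: 27.3
```

```bash
python3 cat.py; python3 st.py -1 72 .0325
```

```text
top [301. 222.] red [([301.3, 225.5], 15)]
top [301. 222.] green [([301.2, 218.7], 14)]
scene [340. 210.] red []
scene [340. 210.] green [([339.1, 210.7], 16)]
axis torque -0.11063981428369782
16.15 phi 93.30735910352715 [-0.     -0.002   0.0343] w 0.011306790219561618 27.45670258998871 [ 0.1 -5.2  0.1] [-1.06  0.45 -0.63] q [ 0.62  0.15 -0.73  2.06  0.34  0.56 -0.38]
rot [-0.005 -0.007  0.71 ] sh [0.01  0.001 0.009]
```

apply_moves:
  targets: [0, 0, 0.07, 0, 0, 0, 1, 0, 0, 0.14, 0, 0, 0, 1, 0, 0, 0.2, 0, 0, 0, 1, 0, 0, 0.2, 0, 0, 0, 1]

```text
t: 16.55
eef_pos: [0.5717, -0.0165, 0.1131]
ee_rot: [0.741, 0.636, 0.149, 0.155]
ft_force: [-2.7, -5.0, 1.7]
gripper_width: 0.0109
grip_force: 27.7
```

```bash
python3 cat.py; python3 st.py -1
```

```text
top [301. 222.] red [([301.0, 225.5], 14)]
top [301. 222.] green [([301.2, 218.6], 12)]
scene [340. 210.] red []
scene [340. 210.] green [([339.0, 210.8], 14)]
axis torque -0.023055664808325542
16.65 phi 87.29339176113041 [-0.0002 -0.002   0.0343] w 0.011233915216489988 27.733529806137085 [-2.5 -4.6  2. ] [-1.22  0.72 -0.63] q [ 0.6   0.15 -0.71  2.06  0.33  0.56 -0.48]
```

apply_moves:
  targets: [0, 0, 0.07, 0, 0, 0, 1, 0, 0, 0.14, 0, 0, 0, 1, 0, 0, 0.2, 0, 0, 0, 1, 0, 0, 0.2, 0, 0, 0, 1]

```text
t: 17.05
eef_pos: [0.5715, -0.0165, 0.113]
ee_rot: [0.773, 0.597, 0.157, 0.147]
ft_force: [-3.0, -4.7, 3.5]
gripper_width: 0.0114
grip_force: 27.9
```

```bash
python3 cat.py; python3 st.py -1
```

```text
top [301. 222.] red [([301.3, 225.5], 15)]
top [301. 222.] green [([301.2, 218.7], 14)]
scene [340. 210.] red []
scene [340. 210.] green [([339.0, 210.8], 14)]
axis torque -0.053947625021954874
17.15 phi 81.29149197379962 [-0.0004 -0.002   0.0343] w 0.011319142838438498 27.89086103439331 [-3.3 -4.7  2.6] [-1.07  0.9  -0.6 ] q [ 0.59  0.15 -0.7   2.07  0.32  0.56 -0.58]
```

apply_moves:
  targets: [0, 0, 0.07, 0, 0, 0, 1, 0, 0, 0.14, 0, 0, 0, 1, 0, 0, 0.2, 0, 0, 0, 1, 0, 0, 0.2, 0, 0, 0, 1]

```text
t: 17.55
eef_pos: [0.5713, -0.0164, 0.1129]
ee_rot: [0.803, 0.556, 0.164, 0.139]
ft_force: [-3.9, -4.7, 3.1]
gripper_width: 0.0111
grip_force: 28.0
```

```bash
python3 cat.py; python3 st.py -1
```

```text
top [301. 222.] red [([301.0, 225.5], 14)]
top [301. 222.] green [([301.5, 218.7], 13)]
scene [340. 210.] red []
scene [340. 210.] green [([339.1, 210.8], 15)]
axis torque -0.08629349716258977
17.65 phi 75.29957599685159 [-0.0006 -0.0019  0.0343] w 0.011346761350288014 28.0340838432312 [-5.  -4.6  1.9] [-1.06  1.09 -0.64] q [ 0.58  0.15 -0.68  2.07  0.32  0.55 -0.68]
```

apply_moves:
  targets: [0, 0, 0.07, 0, 0, 0, 1, 0, 0, 0.14, 0, 0, 0, 1, 0, 0, 0.2, 0, 0, 0, 1, 0, 0, 0.2, 0, 0, 0, 1]

```text
t: 18.05
eef_pos: [0.5712, -0.0163, 0.1128]
ee_rot: [0.831, 0.513, 0.171, 0.13]
ft_force: [-5.2, -4.3, 3.6]
gripper_width: 0.0114
grip_force: 28.2
```

```bash
python3 cat.py; python3 st.py -1
```

```text
top [301. 222.] red [([300.4, 225.7], 10)]
top [301. 222.] green [([301.5, 218.9], 16)]
scene [340. 210.] red []
scene [340. 210.] green [([339.2, 210.6], 19)]
axis torque -0.180426546330147
18.15 phi 69.28650724689952 [-0.0008 -0.0019  0.0343] w 0.01134228876682943 28.22900891304016 [-6.  -3.1  3.6] [-0.93  1.21 -0.69] q [ 0.56  0.14 -0.67  2.07  0.31  0.55 -0.78]
```

```bash
python3 - <<'E'
from h import *
a=np.load("top0.npz")["p"]; b=np.load("top_l.npz")["p"]
for v in range(212,232): print(v,a[v,298:304].mean(0).round(0),b[v,298:304].mean(0).round(0))
E
```

```text
212 [30. 32. 38.] [29. 32. 38.]
213 [50. 50. 52.] [51. 51. 54.]
214 [114. 112. 114.] [115. 114. 116.]
215 [123. 124. 132.] [126. 127. 135.]
216 [117. 116. 125.] [120. 119. 127.]
217 [ 95. 102. 100.] [ 97. 102. 101.]
218 [ 74. 127.  90.] [ 76. 143.  93.]
219 [47. 90. 28.] [ 24. 166.  45.]
220 [100.  67.  25.] [65. 74. 28.]
221 [135.  99.  41.] [128.  87.  34.]
222 [87. 72. 44.] [134.  99.  42.]
223 [116.  88.  42.] [76. 66. 43.]
224 [164.  80.  39.] [134.  94.  38.]
225 [203.   7.  10.] [168.  54.  25.]
226 [190.  46.  50.] [196.  45.  51.]
227 [123. 118. 126.] [126. 121. 129.]
228 [112. 117. 125.] [114. 118. 126.]
229 [48. 50. 57.] [51. 54. 60.]
230 [26. 29. 35.] [27. 29. 36.]
231 [28. 30. 36.] [29. 32. 38.]
```

apply_moves:
  targets: [0, 0, 0.05, 0, 0, 0, 1, 0, 0, 0.1, 0, 0, 0, 1, 0, 0, 0.1, 0, 0, 0, 1]

```text
t: 18.45
eef_pos: [0.5711, -0.0163, 0.1128]
ee_rot: [0.844, 0.491, 0.175, 0.125]
ft_force: [-6.0, -4.1, 4.2]
gripper_width: 0.0112
grip_force: 28.3
```

```bash
cat >> cat.py <<'E'
b=np.load("top_l.npz")["p"]
for v in range(217,228): print(v,b[v,298:304].mean(0).round(0))
E
python3 cat.py; python3 st.py -1
```

```text
top [301. 222.] red [([300.0, 226.0], 3), ([304.0, 226.0], 1)]
top [301. 222.] green [([301.4, 219.3], 23)]
scene [340. 210.] red []
scene [340. 210.] green [([339.4, 210.5], 23)]
axis torque -0.1810240285142854
217 [ 97. 101. 101.]
218 [ 78. 141.  93.]
219 [ 19. 177.  48.]
220 [ 24. 163.  44.]
221 [68. 56. 19.]
222 [136.  94.  37.]
223 [135. 101.  42.]
224 [74. 62. 41.]
225 [140.  92.  34.]
226 [158.  68.  55.]
227 [128. 118. 128.]
18.55 phi 66.28458424428007 [-0.0009 -0.0018  0.0343] w 0.011235032008444897 28.36359053850174 [-5.1 -4.6  3.5] [-0.93  1.25 -0.69] q [ 0.56  0.14 -0.66  2.07  0.31  0.55 -0.83]
```

apply_moves:
  targets: [0, 0, 0.05, 0, 0, 0, 1, 0, 0, 0.1, 0, 0, 0, 1, 0, 0, 0.1, 0, 0, 0, 1]

```text
t: 18.85
eef_pos: [0.5711, -0.0162, 0.1127]
ee_rot: [0.857, 0.469, 0.178, 0.12]
ft_force: [-5.8, -4.1, 4.7]
gripper_width: 0.0111
grip_force: 28.3
```

```bash
python3 cat.py; python3 st.py -1
```

```text
top [301. 222.] red []
top [301. 222.] green [([301.3, 220.2], 37)]
scene [340. 210.] red []
scene [340. 210.] green [([339.4, 210.5], 23)]
axis torque -0.07273775902022518
217 [ 97. 102. 102.]
218 [ 77. 140.  92.]
219 [ 19. 173.  47.]
220 [ 19. 174.  48.]
221 [ 22. 168.  47.]
222 [ 34. 111.  31.]
223 [84. 52. 21.]
224 [144. 104.  40.]
225 [98. 74. 36.]
226 [101.  79.  43.]
227 [144. 112.  67.]
18.95 phi 63.31168326492436 [-0.0009 -0.0018  0.0343] w 0.011458721423599584 28.3110049366951 [-6.5 -3.8  4.6] [-0.87  1.23 -0.54] q [ 0.55  0.14 -0.65  2.07  0.31  0.55 -0.88]
```

Red has vanished and green has grown, so the catch looks dropped. I'll release, back off and check it from close by.

apply_moves:
  targets: [0, 0, 0, 0, 0, 0, 0.4, 0, 0, 0, 0, 0, 0, -0.3, 0, 0, 0, 0, 0, 0, -0.3, 0, 0, 0, 0, 0, 0, -0.3, 0, 0, 0, 0, 0, -0.2, -0.3, 0, 0, 0, 0, 0, -0.4, -0.3, 0, 0, 0, 0, 0, -0.5, -0.3, 0, 0, 0, 0, 0, -0.5, -0.3, 0, 0, 0, 0, 0, -0.5, -0.3]

```text
t: 19.85
eef_pos: [0.5303, -0.0113, 0.204]
ee_rot: [0.857, 0.468, 0.179, 0.121]
ft_force: [0.7, -0.9, -0.9]
gripper_width: 0.0557
grip_force: 0.0
```

```bash
python3 cat.py; python3 st.py -1; python3 - <<'E'
from h import *
T=toolT(); p,_=grab_frame("wrist"); np.savez("w5.npz",p=p,T=T); cv2.imwrite("pics/w5.png",p[:,:,::-1])
for k in("red","green","yel"):
  for c,s in blobs(p,k,15)[0]:
    print(k,c,s,onpanel("wrist",c,.035 if k=="red" else .001,T))
E
```

```text
top [301. 222.] red []
top [301. 222.] green [([301.3, 220.2], 37)]
scene [340. 210.] red []
scene [340. 210.] green [([339.4, 210.5], 23)]
axis torque -0.004235492264173168
217 [ 97. 101. 101.]
218 [ 77. 140.  93.]
219 [ 21. 174.  47.]
220 [ 22. 175.  50.]
221 [ 22. 168.  46.]
222 [ 33. 110.  30.]
223 [84. 52. 22.]
224 [145. 105.  41.]
225 [98. 76. 37.]
226 [101.  79.  43.]
227 [144. 111.  66.]
19.95 phi 63.22111183057074 [-0.0006 -0.001   0.1333] w 0.0554914177143483 0.0 [ 0.6 -0.8 -0.4] [ 0.04  0.47 -0.01] q [ 0.64 -0.1  -0.68  2.04 -0.01  0.75 -0.61]
red [326.0, 197.8] [318, 187, 17, 22, 362] [ 0.00582507 -0.08268504]
green [288.3, 80.7] [276, 65, 26, 33, 435] [0.01691202 0.00105728]
yel [374.0, 178.6] [367, 174, 15, 11, 77] [ 0.04291981 -0.09426664]
yel [318.0, 359.2] [297, 333, 73, 41, 683] [-0.07838495 -0.23222814]
```

View pics/w5.png

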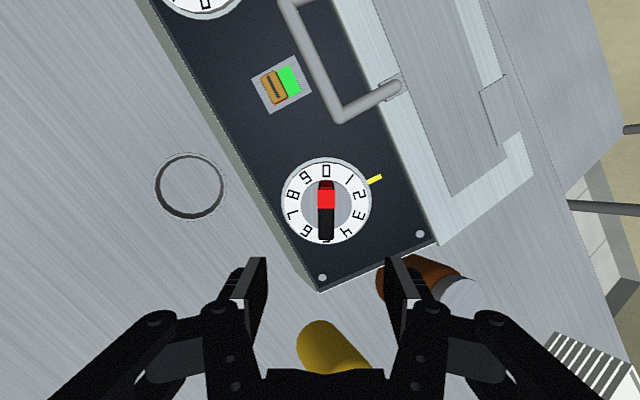

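The catch is free: the brass tab is downhill at (272,87) with green above it and no red. Next, the lid bar.

```bash
cat >> h.py <<'E'
def barpose(th,tilt=25,off=.006):
    "grasp point 'off' behind the bar at lid angle th (deg); tool x along +y of box, tool tilted by tilt deg"
    o,B=box(); a=np.deg2rad(th); r=np.array([-.160,0,.013]); R=Ro.from_euler("y",a).as_matrix()
    b=np.array([.112,0,.1285])+R@r; t=np.deg2rad(tilt); z=np.array([np.sin(t),0,-np.cos(t)]); x=np.array([0,1.,0])
    T=np.eye(4); T[:3,:3]=B@np.c_[x,np.cross(z,x),z]; T[:3,3]=o+B@(b+z*(grip_depth-off)); return T
E
python3 - <<'E'
from h import *
plan(barpose(0,off=.08)); print(barpose(0)[:3,3],barpose(77)[:3,3])
E
```

```text
rot [-0.01  -0.011 -0.893] sh [ 0.517 -0.039  0.124]
[0.6166976  0.07632582 0.12998989] [0.75263377 0.06213726 0.27581347]
```

apply_moves:
  targets: [0, 0, -0.25, 0.15, -0.01, 0, 0.5, 0, 0, -0.5, 0.3, -0.02, 0, 0.5, 0, 0, -0.75, 0.45, -0.03, 0, 0.5, -0.01, -0.01, -0.89, 0.517, -0.04, 0.12, 0.5, -0.01, -0.01, -0.89, 0.517, -0.04, 0.12, 0.5, -0.01, -0.01, -0.89, 0.517, -0.04, 0.12, 0.5, -0.01, -0.01, -0.89, 0.517, -0.04, 0.12, 0.5]

```text
t: 20.7
eef_pos: [0.5852, 0.0791, 0.1989]
ee_rot: [0.726, 0.652, 0.145, 0.161]
ft_force: [0.1, -0.2, 0.5]
gripper_width: 0.0211
grip_force: 0.0
```

```bash
python3 - <<'E'
from h import *
s=state(); print(s["t"],s["gripper_width"],s["q"].round(2)); plan(barpose(0,off=.006))
T=toolT(); p,_=grab_frame("wrist"); np.savez("w6.npz",p=p,T=T); cv2.imwrite("pics/w6.png",p[:,:,::-1])
o,B=box()
for y in(-.03,0,.03): print(proj("wrist",o+B@np.array([-.048,y,.1415]),T))
E
```

```text
20.7 0.02114321408354833 [ 0.5   0.1  -0.83  1.91  0.34  0.79 -0.61]
rot [ 0.003  0.001 -0.006] sh [ 0.003 -0.003  0.379]
[324.41867667 264.79117988]
[324.22006051 224.6862898 ]
[324.00427396 181.11432853]
```

View pics/w6.png

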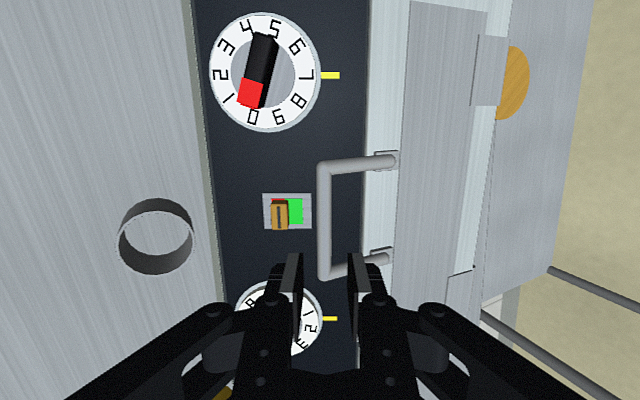

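The bar runs at x≈324 (v 165–280), right where predicted and between the fingers (≈297 and 358). I'll descend and grip lightly.

apply_moves:
  targets: [0, 0, 0, 0, -0.003, 0.15, 0.5, 0, 0, 0, 0, -0.003, 0.25, 0.5, 0, 0, 0, 0, -0.003, 0.33, 0.5, 0, 0, 0, 0, -0.003, 0.375, 0.5, 0, 0, 0, 0, -0.003, 0.375, 0.5, 0, 0, 0, 0, -0.003, 0.375, 1, 0, 0, 0, 0, -0.003, 0.375, 1, 0, 0, 0, 0, -0.003, 0.375, 1, 0, 0, 0, 0, -0.003, 0.375, 1, 0, 0, 0, 0, -0.003, 0.375, 1]
  grip_force: 20

```text
t: 21.75
eef_pos: [0.6159, 0.0763, 0.1313]
ee_rot: [0.726, 0.653, 0.145, 0.162]
ft_force: [-7.7, 0.3, 0.8]
gripper_width: 0.009
grip_force: 22.4
```

```bash
cat > lid.py <<'E'
from h import *
import sys
s=state(); print(s["t"],s["gripper_width"],s["grip_force"],s["ft_force"].round(1),s["q"].round(2))
o,B=box(); T=toolT(); off=float(sys.argv[1])
g=B.T@(T[:3,3]-T[:3,2]*(grip_depth-off)-o)-[.112,0,.1285]; print("bar rel hinge",g.round(4),np.hypot(g[0],g[2]).round(4),"lid deg",np.degrees(np.arctan2(g[2],-g[0])-np.arctan2(.013,.16)).round(1))
for th in map(float,sys.argv[2:]): print(th); plan(barpose(th,off=off))
E
python3 lid.py .006 0 5 10 15 20 25 30 35 40 45 50
```

```text
21.75 0.009017893592620662 22.370588779449463 [-7.7  0.3  0.8] [ 0.42  0.26 -0.77  1.92  0.56  0.69 -0.78]
bar rel hinge [-1.608e-01 -1.000e-04  1.430e-02] 0.1614 lid deg 0.4
0.0
rot [ 0.003  0.002 -0.002] sh [0.    0.001 0.008]
5.0
rot [ 0.003  0.002 -0.002] sh [ 0.     0.038 -0.052]
10.0
rot [ 0.003  0.002 -0.002] sh [ 0.     0.08  -0.107]
15.0
rot [ 0.003  0.002 -0.002] sh [ 0.     0.128 -0.159]
20.0
rot [ 0.003  0.002 -0.002] sh [ 0.     0.179 -0.207]
25.0
rot [ 0.003  0.002 -0.002] sh [ 0.     0.234 -0.25 ]
30.0
rot [ 0.003  0.002 -0.002] sh [ 0.     0.293 -0.287]
35.0
rot [ 0.003  0.002 -0.002] sh [ 0.     0.355 -0.32 ]
40.0
rot [ 0.003  0.002 -0.002] sh [ 0.001  0.42  -0.347]
45.0
rot [ 0.003  0.002 -0.002] sh [ 0.001  0.486 -0.368]
50.0
rot [ 0.003  0.002 -0.002] sh [ 0.001  0.555 -0.384]
```

apply_moves:
  targets: [0, 0, 0, 0, 0.033, -0.06, 1, 0, 0, 0, 0, 0.076, -0.114, 1, 0, 0, 0, 0, 0.124, -0.166, 1, 0, 0, 0, 0, 0.175, -0.214, 1, 0, 0, 0, 0, 0.23, -0.256, 1, 0, 0, 0, 0, 0.288, -0.294, 1, 0, 0, 0, 0, 0.288, -0.294, 1, 0, 0, 0, 0, 0.288, -0.294, 1]

```text
t: 22.55
eef_pos: [0.6433, 0.0736, 0.2112]
ee_rot: [0.726, 0.653, 0.145, 0.163]
ft_force: [-18.8, -2.2, 12.7]
gripper_width: 0.0091
grip_force: 23.3
```

```bash
python3 lid.py .006 30 35 40 45 50 55 60 65 70 75 77
```

```text
22.55 0.009067165887879711 23.276035487651825 [-18.8  -2.2  12.7] [ 0.46  0.23 -0.81  1.76  0.45  0.85 -0.64]
bar rel hinge [-1.333e-01  1.000e-04  9.420e-02] 0.1632 lid deg 30.6
30.0
rot [ 0.006  0.004 -0.002] sh [-0.    -0.001  0.016]
35.0
rot [ 0.006  0.004 -0.002] sh [-0.     0.061 -0.017]
40.0
rot [ 0.006  0.004 -0.002] sh [-0.     0.126 -0.044]
45.0
rot [ 0.006  0.004 -0.002] sh [-0.     0.193 -0.065]
50.0
rot [ 0.006  0.004 -0.002] sh [-0.     0.261 -0.08 ]
55.0
rot [ 0.006  0.004 -0.002] sh [-0.    0.33 -0.09]
60.0
rot [ 0.006  0.004 -0.002] sh [-0.     0.4   -0.093]
65.0
rot [ 0.006  0.004 -0.002] sh [-0.    0.47 -0.09]
70.0
rot [ 0.006  0.004 -0.002] sh [-0.     0.54  -0.081]
75.0
rot [ 0.006  0.004 -0.002] sh [ 0.     0.608 -0.066]
77.0
rot [ 0.006  0.004 -0.002] sh [ 0.     0.635 -0.059]
```

apply_moves:
  targets: [0, 0, 0, 0, 0.055, -0.046, 1, 0, 0, 0, 0, 0.12, -0.073, 1, 0, 0, 0, 0, 0.187, -0.094, 1, 0, 0, 0, 0, 0.255, -0.109, 1, 0, 0, 0, 0, 0.324, -0.119, 1, 0, 0, 0, 0, 0.394, -0.122, 1, 0, 0, 0, 0, 0.394, -0.122, 1, 0, 0, 0, 0, 0.394, -0.122, 1]

```text
t: 23.35
eef_pos: [0.7055, 0.067, 0.2669]
ee_rot: [0.725, 0.652, 0.147, 0.163]
ft_force: [-1.1, -1.1, 4.9]
gripper_width: 0.0091
grip_force: 21.6
```

```bash
python3 lid.py .006 60 65 70 73 75 77
```

```text
23.35 0.009090455061786452 21.610821783542633 [-1.1 -1.1  4.9] [ 0.42  0.33 -0.79  1.53  0.49  1.   -0.59]
bar rel hinge [-0.0707 -0.      0.1499] 0.1658 lid deg 60.1
60.0
rot [ 0.013 -0.    -0.004] sh [ 0.    -0.002  0.026]
65.0
rot [ 0.013 -0.    -0.004] sh [0.    0.068 0.029]
70.0
rot [ 0.013 -0.    -0.004] sh [0.    0.138 0.039]
73.0
rot [ 0.013 -0.    -0.004] sh [0.001 0.179 0.047]
75.0
rot [ 0.013 -0.    -0.004] sh [0.001 0.206 0.054]
77.0
rot [ 0.013 -0.    -0.004] sh [0.001 0.233 0.061]
```

apply_moves:
  targets: [0, 0, 0, 0, 0.035, 0, 1, 0, 0, 0, 0, 0.07, 0.003, 1, 0, 0, 0, 0, 0.105, 0.007, 1, 0, 0, 0, 0, 0.14, 0.012, 1, 0, 0, 0, 0, 0.175, 0.02, 1, 0, 0, 0, 0, 0.205, 0.027, 1, 0, 0, 0, 0, 0.205, 0.027, 1, 0, 0, 0, 0, 0.205, 0.027, 1]

```text
t: 24.15
eef_pos: [0.7442, 0.063, 0.2783]
ee_rot: [0.725, 0.653, 0.147, 0.163]
ft_force: [-0.1, 0.5, 3.5]
gripper_width: 0.009
grip_force: 22.0
```

```bash
python3 lid.py .006
```

```text
24.15 0.00904553264375633 22.00940430164337 [-0.1  0.5  3.5] [ 0.37  0.42 -0.77  1.4   0.52  1.05 -0.58]
bar rel hinge [-0.0319 -0.      0.1613] 0.1644 lid deg 74.2
```

apply_moves:
  targets: [0, 0, 0, 0, 0, 0, 0.4, 0, 0, 0, 0, 0, 0, 0.4, 0, 0, 0, 0, 0, 0, 0.4, 0, 0, 0, 0, 0, -0.1, 0.4, 0, 0, 0, 0, 0, -0.25, 0.4, 0, 0, 0, 0, 0, -0.4, 0.4, 0, 0, 0, 0, -0.2, -0.5, 0.4, 0, 0, 0, 0, -0.4, -0.5, 0.4, 0, 0, 0, 0, -0.4, -0.5, 0.4, 0, 0, 0, 0, -0.4, -0.5, 0.4]

```text
t: 25.15
eef_pos: [0.6284, 0.0751, 0.3347]
ee_rot: [0.725, 0.653, 0.145, 0.163]
ft_force: [0.4, -0.0, 0.4]
gripper_width: 0.0253
grip_force: 0.0
```

```bash
python3 - <<'E'
from h import *
s=state(); print(s["t"],s["eef_pos"],s["ft_force"],s["q"].round(2))
a=[grab_frame(n)[0] for n in("top","scene")]
cv2.imwrite("pics/end.png",np.vstack([cv2.resize(a[0][90:310,140:460],(640,300))[:,:,::-1],cv2.resize(a[1][90:360,190:510],(640,300))[:,:,::-1]]))
E
python3 cat.py | head -4
```

```text
25.15 [0.62841367 0.07506433 0.33472924] [ 0.43577918 -0.00403511  0.43806162] [ 0.53  0.12 -0.86  1.59  0.29  1.08 -0.49]
top [301. 222.] red []
top [301. 222.] green []
scene [340. 210.] red []
scene [340. 210.] green [([339.8, 210.1], 33)]
```

View pics/end.png

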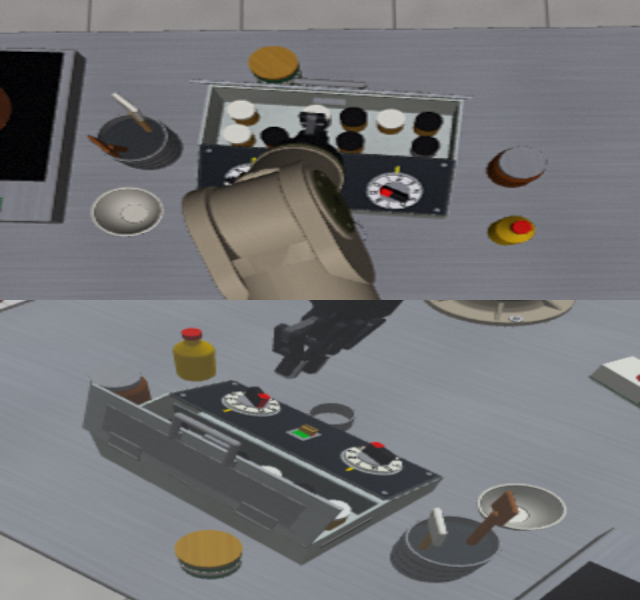

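The lid stands nearly upright, the catch shows green, the things around the box are still in place, and the robot is touching nothing.

```bash
python3 -c "
from workcell import *
print(sign_off())"
```

```text
the job is handed in; nothing more can be done
None
```

The job is handed in at about 25 s: left dial on 7, right dial eased to about 1.10 rad (nominal 1.26) where the catch dropped, lid left standing open at about 74°, and the things around the box still standing in place in the last views.

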